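# Caliper a turned furniture foot

### The arm

A 7-joint arm with a two-finger parallel gripper is mounted at the origin on the work surface. World frame = base frame: x ahead of the robot, y to its left, z up, the work surface at z = 0. Lengths are in m, angles in rad, forces in N, time in s.
With the tool pointing down it reaches from about 0.4 to 0.85 m from the base axis. Payload 10.4 kg.
Tool frame: the origin (TCP) lies midway between the tips of the shut fingers; the grasp point (between the pads) lies 19 mm behind it (manip.hold_point_z is the distance from the TCP to the grasp point, in m); z points along the fingers, y is the line along which they close (so a half turn about z gives the same grasp; the last joint's range is limited). The gripper opens to 85 mm and grips with 20 to 120 N. Pads are 22 mm wide; open, the fingers measure 114 mm over their backs; the gripper's body (76 mm by 85 mm) begins 54 mm behind the grasp point. The pads swing forward as they close: fully open they stand 13 mm farther back than shut.
Start: joints at [1.254, 0.332, -0.065, 1.46, 0.022, 1.35, -0.088], TCP at [0.181, -0.598, 0.231] pointing down, gripper open.
Joint ranges: [-2.6, 2.6], [-0.5, 2.12], [-1.47, 1.34], [0.16, 2.42], [-1.27, 4.41], [0.06, 2.06], [-2.6, 2.6]. Speed limits (rad/s): [2.22, 2.22, 2.79, 2.79, 3.14, 3.14, 3.14].

### API

Orientations are given as a unit quaternion [x, y, z, w].
In Python, from workcell import manip, eyes, job gives the robot as it stands.
- The arm moves only by the shell command python3 -m crank 'ROWS' [FORCE]. ROWS is JSON, a list that holds one entry, the list of rows, each a list of 7 numbers: the finger opening in cm, from 0 to 8.54, then the shift along the world's x, y, z in cm, then the turn, a rotation vector about the world's x, y, z in degrees. In form: [[[hand, x, y, z, ax, ay, az], ...]]. A call has 1 to 20 rows; each row shifts and turns the commanded pose from where the row before left it; what a row does not reach is not made up. A row lasts 1/8 s, in which the tool goes at most 62.5 mm and 10.7 degrees, less where a joint would pass 70% of its speed; a pose out of reach is approached as far as the arm can. A call with a gripper value outside its range is refused whole. The fingers move at their own pace and stop on an object; FORCE is the grip in N (left out, the last holds). Time passes only in rows, so rows that do not move let the fingers close. It gives the time, the measured TCP pose, the force, the opening and the grip force at its end, in the units of the state.
- manip.get_obs(): the state, without advancing time (a new reading comes with each control period).
- eyes.camera(name): name is "side" or "top" or "wrist"; returns (picture, depth): 480x640x3 uint8, red, green, blue; 480x640 float32, m along the optical axis (not along the pixel's ray), 0 where there is no reading.
- eyes.camera_params(name): a dict with "fx", "fy", "cx", "cy" (pixels), "world_from_camera" (4x4, takes a point from camera to world coordinates); the wrist camera has in their place "hand_eye" (4x4, takes a point from camera to tool coordinates, whose origin is the TCP and whose axes are the flange's). Camera axes: x right, y down, z forward; pixel columns grow to the right and rows downward; lengths in m; the calibration is good to about 2 mm. The wrist camera is an equidistant fisheye: a pixel r from the principal point sees the ray r / f radians off the axis. A picture is of the moment at which its call begins: read the wrist's pose just before it. camera_params takes no time and is no camera call.
- job.hand_in(): hands the job in; it is judged then, once.
The state is a dict: "clock": time; "joint_pos": joint angles; "joint_velocities": joint speeds; "tau": joint torques, N m; "position": TCP position; "ee_rot": TCP orientation; "ft_force": force on the tool from outside, world axes, zero at the start; "torque": the same for the moment, N m; "grip_width": opening from 0.0 (shut) to 1.0 (fully open); "grasp_force": force on a finger pad.
Only numpy, scipy, OpenCV 4.12 (cv2) and the standard library are available. Lean on these libraries where they do the work, as an engineer would, in place of code of your own. Each camera call takes 0.05 s, during which the arm holds its last target. There are 200 camera calls.

### The job

Caliper the turned furniture foot that stands on the green felt: slide the almost shut jaws open, stand the foot on the plywood between them (wide end down, about midway along the jaws), and slide the jaw back until it and the fixed jaw both bear lightly on the foot. Feel for the contact, because the feet differ in size: the soft wood must not be dented nor the jaw forced askew. Let go, leaving the caliper closed on the upright foot so its size can be read, and leave everything else where it is.

Things in the scene. Friction and masses are not known exactly. Their poses are not given: they have to be found in the camera images.
- cradle: Fixed plywood board 200 (x) by 340 (y) by 12 mm with a big steel caliper lying on it. Origin: centre of its underside, at bench height. Own y: along the beam, from slider to fixed jaw. In this frame (mm): beam 24 wide, at x = 45, y -166 to 150; both jaws run from the beam towards -x (the robot's side), tips at x = -67; jaws 16 to 30 above the bench, fixed measuring face at y = 115.
- beam: The caliper's fixed part: steel beam, head and fixed jaw; same origin and axes as the cradle board.
- jaw: The caliper's sliding part: housing 36 (x) by 92 mm (y), dark cover 34 mm above the bench, jaw, thumb rest. Origin: housing centre, on the beam's centreline, 23 mm up; axes as the cradle's when square. A springy gib (24 N m/rad) lets it lean about the vertical through its origin: pushed at the thumb rest with the foot midway along the jaws, 0.0012 rad per N. Keep below 0.02 rad and 10 N.
- slide (a joint): Gap between the two measuring faces in m (0 shut, 0.13 fully open); grows as the jaw slides to the cradle's -y. It needs about 3 N to slide, stays where it is left, and is not sprung.
- fixed_face (a point): Centre of the fixed jaw's flat measuring face, which faces the cradle's -y (100 mm long in x, 14 mm high, 23 mm above the bench).
- moving_face (a point): Centre of the sliding jaw's measuring face, which faces the cradle's +y (same size and height).
- thumb_rest (a point): Middle of the top of the dark ridged thumb rest of the sliding part, 39 mm above the bench: a block 12 mm thick along the slide (y), 15 to 39 mm above the bench, standing 32 mm out of the housing towards -x; this point is 19 mm from the housing, 13 mm from the outer end. 40 mm from its flank to the back of the jaw's root, free on the other side. Push or pinch it along y from above.
- foot_a: One of three like pale wooden turned furniture feet, about 60 g, upright: a cylinder 36 mm high whose diameter is to be measured (the feet differ: 44 to 51 mm), on it a round tenon 24 mm in diameter and 26 mm high to hold it by; 62 mm high in all. Origin: centre of its underside; z along it. Any of the three may be the one on the felt.
- foot_b: Another such foot, same description, its own diameter (44 to 51 mm).
- foot_c: Another such foot, same description, its own diameter (44 to 51 mm).
- felt_mid (a point): Centre of a thin square of green felt, 100 by 100 mm, flat on the bench (thickness negligible). The foot within 20 mm of it is the one to caliper; the other two stand over 90 mm away.
- glue: Yellow glue bottle, 60 mm in diameter, 150 mm high. Origin: underside centre.
- sander: Cork sanding block 110 by 60 by 32 mm. Origin: underside centre.
- hammer: Hammer lying on the bench beyond the cradle.
- jar: Amber glass jar, 64 mm in diameter, 80 mm high. Origin: underside centre.
- mug: Blue mug, 80 mm in diameter, 90 mm high. Origin: underside centre.
Mind the look-alikes: they are no part of the job. Leave any blue or purple look-alike of the foot_c alone. Leave any purple or red look-alike of the foot_a alone.

How it is judged:
On the way, in this order (a step that is already met when the one before it is completed fails the run):
1. the jaws are opened wider than 50 mm (value of joint slide above 0.05 m), for 0.1 s.
2. the foot stands upright on the plywood between the open jaws, within their length, and is let go (((x of foot_a in the frame of cradle between -0.046 and 0.012 m and z of foot_a in the frame of cradle between 0.009 and 0.016 m and y of foot_a in the frame of fixed_face below -0.0204 m and y of foot_a in the frame of moving_face above 0.0204 m and angle between foot_a's own z axis and vertical below 0.08 rad and contact force between the fingers and foot_a below 0.05 N and value of joint slide above 0.046 m) or (x of foot_b in the frame of cradle between -0.046 and 0.012 m and z of foot_b in the frame of cradle between 0.009 and 0.016 m and y of foot_b in the frame of fixed_face below -0.0215 m and y of foot_b in the frame of moving_face above 0.0215 m and angle between foot_b's own z axis and vertical below 0.08 rad and contact force between the fingers and foot_b below 0.05 N and value of joint slide above 0.0482 m) or (x of foot_c in the frame of cradle between -0.046 and 0.012 m and z of foot_c in the frame of cradle between 0.009 and 0.016 m and y of foot_c in the frame of fixed_face below -0.0227 m and y of foot_c in the frame of moving_face above 0.0227 m and angle between foot_c's own z axis and vertical below 0.08 rad and contact force between the fingers and foot_c below 0.05 N and value of joint slide above 0.0506 m))), for 0.2 s.
3. both jaws bear on the foot with at least 1 N (((x of foot_a in the frame of cradle between -0.046 and 0.012 m and z of foot_a in the frame of cradle between 0.009 and 0.016 m and y of foot_a in the frame of fixed_face below -0.0204 m and y of foot_a in the frame of moving_face above 0.0204 m and angle between foot_a's own z axis and vertical below 0.08 rad and contact force between the fingers and foot_a below 0.05 N and contact force between each of jaw, beam and foot_a above 1 N) or (x of foot_b in the frame of cradle between -0.046 and 0.012 m and z of foot_b in the frame of cradle between 0.009 and 0.016 m and y of foot_b in the frame of fixed_face below -0.0215 m and y of foot_b in the frame of moving_face above 0.0215 m and angle between foot_b's own z axis and vertical below 0.08 rad and contact force between the fingers and foot_b below 0.05 N and contact force between each of jaw, beam and foot_b above 1 N) or (x of foot_c in the frame of cradle between -0.046 and 0.012 m and z of foot_c in the frame of cradle between 0.009 and 0.016 m and y of foot_c in the frame of fixed_face below -0.0227 m and y of foot_c in the frame of moving_face above 0.0227 m and angle between foot_c's own z axis and vertical below 0.08 rad and contact force between the fingers and foot_c below 0.05 N and contact force between each of jaw, beam and foot_c above 1 N))), for 0.3 s.
At the end, for the whole second after the job is handed in: The felt is bare; its foot stands upright (0.08 rad) on the plywood, between the jaws and within their length; both jaws touch it (over 0.15 N), the gap matches its diameter (1.8 mm under to 1.2 mm over), the jaw is square (0.012 rad), all is released and at rest (horizontal distance between each of foot_a, foot_b, foot_c and felt_mid above 0.06 m and ((x of foot_a in the frame of cradle between -0.046 and 0.012 m and z of foot_a in the frame of cradle between 0.009 and 0.016 m and y of foot_a in the frame of fixed_face below -0.0204 m and y of foot_a in the frame of moving_face above 0.0204 m and angle between foot_a's own z axis and vertical below 0.08 rad and contact force between the fingers and foot_a below 0.05 N and contact force between each of jaw, beam and foot_a above 0.15 N and value of joint slide between 0.043 and 0.046 m and linear speed of foot_a below 0.01 m/s) or (x of foot_b in the frame of cradle between -0.046 and 0.012 m and z of foot_b in the frame of cradle between 0.009 and 0.016 m and y of foot_b in the frame of fixed_face below -0.0215 m and y of foot_b in the frame of moving_face above 0.0215 m and angle between foot_b's own z axis and vertical below 0.08 rad and contact force between the fingers and foot_b below 0.05 N and contact force between each of jaw, beam and foot_b above 0.15 N and value of joint slide between 0.0452 and 0.0482 m and linear speed of foot_b below 0.01 m/s) or (x of foot_c in the frame of cradle between -0.046 and 0.012 m and z of foot_c in the frame of cradle between 0.009 and 0.016 m and y of foot_c in the frame of fixed_face below -0.0227 m and y of foot_c in the frame of moving_face above 0.0227 m and angle between foot_c's own z axis and vertical below 0.08 rad and contact force between the fingers and foot_c below 0.05 N and contact force between each of jaw, beam and foot_c above 0.15 N and value of joint slide between 0.0476 and 0.0506 m and linear speed of foot_c below 0.01 m/s)) and angle between the y axis of jaw and the y axis of beam, either way round below 0.012 rad and velocity of joint slide between -0.003 and 0.003 m/s).
It fails at once if a jaw presses a soft wooden foot with more than 10 N (contact force between any of jaw, beam and foot_a above 10 N or contact force between any of jaw, beam and foot_b above 10 N or contact force between any of jaw, beam and foot_c above 10 N).
It fails at once if the sliding jaw is forced askew by more than 0.02 rad (angle between the y axis of jaw and the y axis of beam, either way round above 0.02 rad).
It fails at once if a second foot is moved by more than 30 mm (distance of each of foot_a, foot_b from where it was at the start of the episode above 0.03 m or distance of each of foot_b, foot_c from where it was at the start of the episode above 0.03 m or distance of each of foot_a, foot_c from where it was at the start of the episode above 0.03 m).
It fails at once if something else on the bench is moved by more than 30 mm (distance of any of glue, sander, hammer, jar, mug from where it was at the start of the episode above 0.03 m).
It also fails if it takes over 72 s, if anything falls off the work surface, if the arm or the gripper's body presses on something with over 40 N, if the wrist force passes 120 N, or if a joint passes its speed limit or range.

## Working session

There is one attempt and no reset: what is moved stays moved. The work goes in short steps, Python scripts to look and compute and a shell command to move; the robot and the scene stay as the last step left them, time stands still between calls to the robot, and variables do not carry over. Pictures are saved under pics/ and viewed, at most 10 in all, crops included, and the job is handed in when it is done.

```bash
mkdir -p pics; ls; python3 - <<'E'
from workcell import manip, eyes, job
import cv2,numpy as np
o=manip.get_obs();print({k:np.round(v,3) for k,v in o.items()})
for n in("top","side"):
    p,d=eyes.camera(n);np.savez(f"pics/{n}0.npz",p=p,d=d);cv2.imwrite(f"pics/{n}0.png",p[...,::-1])
    c=eyes.camera_params(n);print(n,c)
print(eyes.camera_params("wrist"))
E
```

```text
pics
{'clock': np.float64(0.0), 'joint_pos': array([ 1.254,  0.333, -0.065,  1.461,  0.022,  1.35 , -0.089]), 'joint_velocities': array([-0.001, -0.   ,  0.002, -0.   , -0.001, -0.001,  0.002]), 'tau': array([ 1.0000e-03, -6.2544e+01,  4.9000e-02, -3.9161e+01,  1.6000e-02,
        1.0000e-02, -0.0000e+00]), 'position': array([ 0.181, -0.598,  0.231]), 'ee_rot': array([ 0.989,  0.146, -0.   , -0.001]), 'ft_force': array([0.273, 1.157, 0.281]), 'torque': array([-0.016, -0.034, -0.014]), 'grasp_force': np.float64(0.0), 'grip_width': np.float64(1.002)}
top {'fx': 555.0356541947136, 'fy': 555.0356541947136, 'cx': 326.853079902739, 'cy': 239.73281058820956, 'world_from_camera': array([[-0.00487991, -0.99695184,  0.0778667 ,  0.413153  ],
       [-0.99977981,  0.00645327,  0.01996709, -0.03467783],
       [-0.02040872, -0.07775212, -0.99676381,  1.58912561],
       [ 0.        ,  0.        ,  0.        ,  1.        ]])}
side {'fx': 447.3887091760709, 'fy': 447.3887091760709, 'cx': 316.30677108912624, 'cy': 244.0749931047543, 'world_from_camera': array([[-0.92656792, -0.28297888,  0.24777984,  0.27734459],
       [-0.37609842,  0.70523914, -0.60098897,  0.58981758],
       [-0.00467685, -0.6500467 , -0.75987987,  0.83100318],
       [ 0.        ,  0.        ,  0.        ,  1.        ]])}
{'fx': 371.64829954431775, 'fy': 371.64829954431775, 'cx': 316.5612854175913, 'cy': 243.26222032169446, 'hand_eye': array([[ 3.79243880e-04, -9.52609356e-01, -3.04196106e-01,
         7.75886330e-02],
       [ 9.99999159e-01,  7.38592950e-04, -1.06624309e-03,
        -5.46732779e-05],
       [ 1.24039024e-03, -3.04195445e-01,  9.52608835e-01,
        -1.43209788e-01],
       [ 0.00000000e+00,  0.00000000e+00,  0.00000000e+00,
         1.00000000e+00]])}
```

View pics/top0.png

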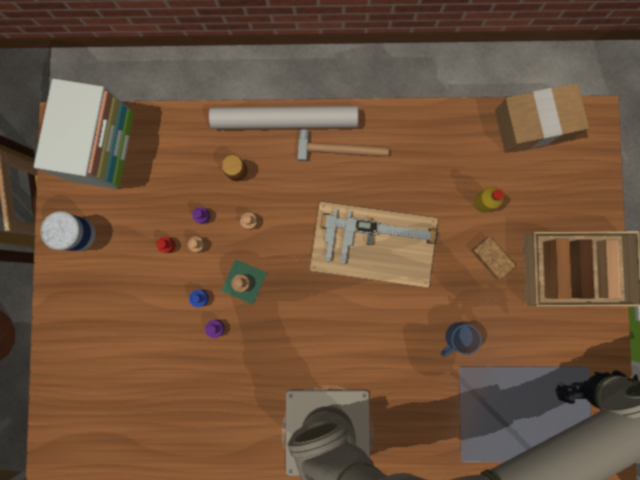

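View pics/side0.png

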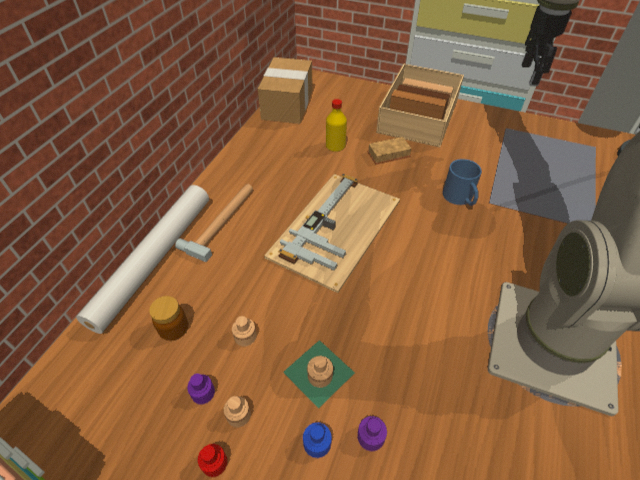

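The pale feet in the top view are at (241,283) on the green felt, (249,220) and (196,244). The red, purple and blue ones are look-alikes. The one on the felt fits the description. Next I'll measure rough positions and confirm it in an enlarged crop.

```bash
cat > h.py <<'E'
from workcell import manip, eyes, job
import cv2,numpy as np
from scipy.spatial.transform import Rotation as R
def ray(name,uv,o=None):
    "origin, directions (world) of pixels"
    uv=np.atleast_2d(np.asarray(uv,float));c=eyes.camera_params(name)
    a=(uv-[c["cx"],c["cy"]])/[c["fx"],c["fy"]]
    if name=="wrist":
        T=np.eye(4);T[:3,:3]=R.from_quat(o["ee_rot"]).as_matrix();T[:3,3]=o["position"];T=T@c["hand_eye"]
        r=np.linalg.norm(a,axis=1,keepdims=True)+1e-12
        d=np.hstack([a/r*np.sin(r),np.cos(r)])
    else:
        T=c["world_from_camera"];d=np.hstack([a,np.ones((len(a),1))])
    return T[:3,3],d@T[:3,:3].T
def onz(name,uv,z,o=None):
    p,d=ray(name,uv,o);return p+d*((z-p[2])/d[:,2:])
def blobs(m,amin):
    n,l,s,c=cv2.connectedComponentsWithStats(m.astype(np.uint8))
    return [(c[i],s[i],l==i) for i in range(1,n) if s[i,4]>=amin]
E
python3 - <<'E'
from h import *
f=np.load("pics/top0.npz");p,d=f["p"],f["d"]
h=cv2.cvtColor(p,cv2.COLOR_RGB2HSV)
def show(n,uv,z): print(n,uv,np.round(onz("top",uv,z)*1000))
g=(h[...,0]>65)&(h[...,0]<95)&(h[...,1]>90)&(np.indices(h.shape[:2])[1]<300)&(np.indices(h.shape[:2])[1]>200)
for c,s,m in blobs(g,100):
    r=cv2.minAreaRect(np.argwhere(m)[:,::-1].astype(np.float32));print("felt",r);show("felt",r[0],0)
for uv in[(241,282),(249,220),(196,244)]:show("foot",uv,.05)
# height map in the board area: 
v,u=np.mgrid[190:300,300:450];
o,dd=ray("top",np.c_[u.ravel(),v.ravel()]);z=(o+dd*d[v,u].reshape(-1,1))[:,2].reshape(v.shape)
m=(z>.006)&(z<.06)
for c,s,mm in blobs(m,1000):
    r=cv2.minAreaRect(np.argwhere(mm)[:,::-1].astype(np.float32));b=cv2.boxPoints(r)+[300,190]
    print(r);show("board corners",b,.012);show("c",np.add(r[0],[300,190]),.012)
a=p[190:310,215:445];cv2.imwrite("pics/c0.png",cv2.resize(a,None,fx=3.4,fy=3.4,interpolation=cv2.INTER_CUBIC)[...,::-1])
E
```

```text
felt ((243.67526245117188, 281.3556823730469), (31.171127319335938, 31.37419891357422), 23.962486267089844)
felt (243.67526245117188, 281.3556823730469) [[419. 236.   0.]]
foot (241, 282) [[417. 235.  50.]]
foot (249, 220) [[590. 214.  50.]]
foot (196, 244) [[524. 362.  50.]]
((73.16205596923828, 54.01338195800781), (122.48603820800781, 72.84034729003906), 7.657710075378418)
board corners [[307.61205673 271.9478302 ]
 [317.31837082 199.75709057]
 [438.71205139 216.07893372]
 [429.0057373  288.26967621]] [[ 445.   52.   12.]
 [ 652.   24.   12.]
 [ 602. -322.   12.]
 [ 397. -291.   12.]]
c [373.16205597 244.01338196] [[ 523. -135.   12.]]
```

View pics/c0.png

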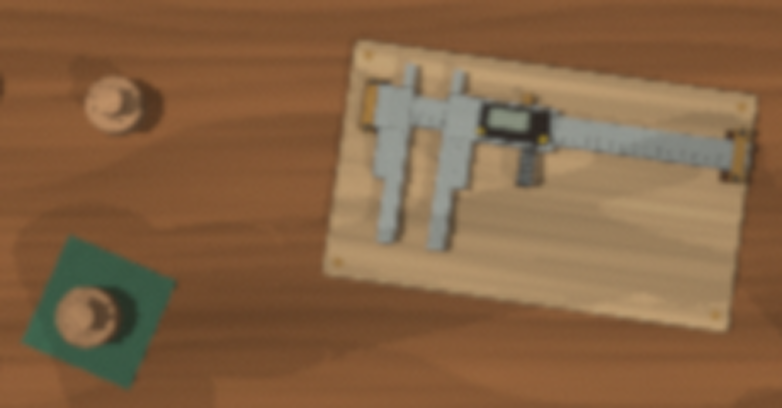

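The enlarged crop shows the pale foot on the felt at about (85,316), with no coloured look-alike near it. The caliper's thumb rest is at (528,167), to the right of the moving jaw, so cradle +y points to the left (world +y). I'll go above the caliper for a wrist view.

```bash
python3 -m crank '[[[8.5,2.5,3.4,0.2,0,0,-1.8],[8.5,2.5,3.4,0.2,0,0,-1.8],[8.5,2.5,3.4,0.2,0,0,-1.8],[8.5,2.5,3.4,0.2,0,0,-1.8],[8.5,2.5,3.4,0.2,0,0,-1.8],[8.5,2.5,3.4,0.2,0,0,-1.8],[8.5,2.5,3.4,0.2,0,0,-1.8],[8.5,2.5,3.4,0.2,0,0,-1.8],[8.5,2.5,3.4,0.2,0,0,-1.8],[8.5,2.5,3.4,0.2,0,0,-1.8],[8.5,2.5,3.4,0.2,0,0,-1.8],[8.5,2.5,3.4,0.2,0,0,-1.8],[8.5,2.5,3.4,0.2,0,0,-1.8],[8.5,2.5,3.4,0.2,0,0,-1.8],[4,0,0,0,0,0,0],[4,0,0,0,0,0,0],[4,0,0,0,0,0,0]]]' 20
python3 - <<'E'
from h import *
o=manip.get_obs();p,d=eyes.camera("wrist")
np.savez("pics/w1.npz",p=p,d=d,position=o["position"],ee_rot=o["ee_rot"]);cv2.imwrite("pics/w1.png",p[...,::-1])
print(R.from_quat(o["ee_rot"]).as_matrix().round(3))
E
```

```text
clock: 2.22
position: [0.5304, -0.1235, 0.2592]
ee_rot: [0.997, -0.074, -0.0, 0.0]
ft_force: [-0.1, 0.2, 0.3]
grip_width: 0.47
grasp_force: 0.0
[[ 0.989 -0.147 -0.   ]
 [-0.147 -0.989 -0.   ]
 [-0.     0.001 -1.   ]]
```

View pics/w1.png

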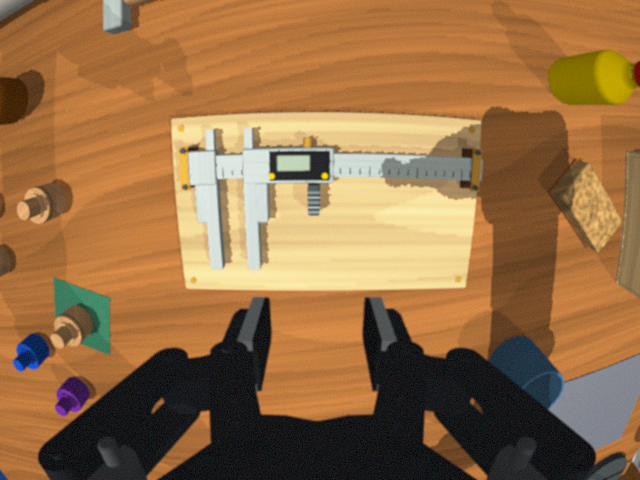

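The wrist view shows the board from about (172,118) to (480,290). The jaw tips are at (217,267) and (254,267), and the dark thumb rest is at about (314,198), clear on its right side. I'll measure these in the world frame.

```bash
cat >> h.py <<'E'
def load(n):
    f=np.load(n);return f["p"],f["d"],{"position":f["position"],"ee_rot":f["ee_rot"]}
def heights(name,d,o=None):
    "world points of all pixels from depth"
    v,u=np.mgrid[:480,:640];p,dd=ray(name,np.c_[u.ravel(),v.ravel()],o)
    if name=="wrist":
        c=eyes.camera_params("wrist");r=np.hypot(u-c["cx"],v-c["cy"]).ravel()/c["fx"];dd=dd/np.cos(r)[:,None]
    return (p+dd*d.reshape(-1,1)).reshape(480,640,3)
E
python3 - <<'E'
from h import *
p,d,o=load("pics/w1.npz");P=heights("wrist",d,o)
h=cv2.cvtColor(p,cv2.COLOR_RGB2HSV);z=P[...,2]
m=(abs(P[...,0]-.523)<.16)&(abs(P[...,1]+.135)<.25)&(z>.006)&(z<.05)&(np.indices(z.shape)[0]<295)
m=cv2.morphologyEx(m.astype(np.uint8),cv2.MORPH_OPEN,np.ones((5,5)))
b=max(blobs(m,3000),key=lambda t:t[1][4]);print(b[1])
cs,_=cv2.findContours(b[2].astype(np.uint8),0,cv2.CHAIN_APPROX_NONE)
W=onz("wrist",cs[0][:,0],.012,o)[:,:2]*1000
r=cv2.minAreaRect(W.astype(np.float32));print("board rect",r,cv2.boxPoints(r).round(1))
print("z of board, bench",np.median(z[240:270,300:400]),np.median(z[60:90,250:400]))
# long axis direction
bp=cv2.boxPoints(r);e=[bp[1]-bp[0],bp[2]-bp[1]];e=max(e,key=np.linalg.norm);e=e/np.linalg.norm(e);e*=np.sign(e[1])
C=np.array(r[0]);ex=np.array([e[1],-e[0]]);print("C",C,"ey",e)
loc=lambda uv,zz:np.c_[(onz("wrist",uv,zz,o)[:,:2]*1000-C)@ex,(onz("wrist",uv,zz,o)[:,:2]*1000-C)@e].round(1)
# scan brightness along rows through jaws and thumb rest
g=p.astype(int).sum(2)
for rr in (250,):print(rr,h[rr,200:270,1].tolist())
for rr in (197,205):print(rr,list(zip(range(298,332),g[rr,298:332].tolist())))
print(list(zip(range(180,225),g[180:225,314].tolist())))
E
```

```text
[  171   112   312   178 52009]
board rect ((524.474853515625, -135.9586181640625), (343.19671630859375, 199.97625732421875), 81.57839965820312) [[ 400.4 -291.1]
 [ 598.3 -320.4]
 [ 648.5   19.1]
 [ 450.7   48.4]]
z of board, bench 0.012581787472465494 0.0005944341641826445
C [ 524.47485352 -135.95861816] ey [0.1464559 0.9892172]
250 [102, 103, 101, 102, 100, 106, 104, 107, 82, 36, 9, 10, 9, 15, 11, 9, 9, 10, 10, 11, 16, 9, 20, 22, 79, 103, 114, 116, 111, 114, 109, 116, 99, 99, 99, 97, 99, 97, 99, 93, 98, 103, 109, 107, 107, 102, 67, 26, 11, 9, 8, 10, 8, 11, 13, 10, 14, 16, 15, 19, 13, 74, 102, 110, 112, 105, 111, 109, 111, 109]
197 [(298, 552), (299, 542), (300, 549), (301, 550), (302, 543), (303, 532), (304, 553), (305, 550), (306, 542), (307, 525), (308, 515), (309, 518), (310, 509), (311, 516), (312, 512), (313, 527), (314, 514), (315, 517), (316, 528), (317, 523), (318, 506), (319, 475), (320, 432), (321, 402), (322, 378), (323, 380), (324, 392), (325, 373), (326, 391), (327, 396), (328, 439), (329, 548), (330, 597), (331, 612)]
205 [(298, 585), (299, 581), (300, 589), (301, 565
[... 203 characters left out ...]
9), (319, 278), (320, 323), (321, 363), (322, 366), (323, 365), (324, 355), (325, 362), (326, 364), (327, 435), (328, 525), (329, 564), (330, 572), (331, 594)]
[(180, 467), (181, 565), (182, 482), (183, 282), (184, 164), (185, 208), (186, 272), (187, 279), (188, 289), (189, 272), (190, 311), (191, 387), (192, 444), (193, 404), (194, 331), (195, 263), (196, 399), (197, 514), (198, 454), (199, 310), (200, 292), (201, 386), (202, 449), (203, 408), (204, 293), (205, 288), (206, 423), (207, 533), (208, 438), (209, 303), (210, 317), (211, 448), (212, 491), (213, 413), (214, 338), (215, 416), (216, 555), (217, 593), (218, 600), (219, 587), (220, 595), (221, 601), (222, 599), (223, 601), (224, 588)]
```

```bash
cat >> h.py <<'E'
C=np.array([524.5,-136.]);EY=np.array([.1465,.9892]);EX=np.array([.9892,-.1465])
def loc(W): W=np.atleast_2d(W)[:,:2]*1000-C;return np.c_[W@EX,W@EY].round(1)
def wor(xy): xy=np.atleast_2d(xy);return (C+xy[:,:1]*EX+xy[:,1:]*EY).round(1)
E
python3 - <<'E'
from h import *
p,d,o=load("pics/w1.npz")
L=lambda uv,z:loc(onz("wrist",uv,z,o)).tolist()
print("faces",L([(223.7,250),(245.8,250)],.030),"outer",L([(208.5,250),(260.7,250)],.030))
print("tips",L([(217,269),(254,269)],.030))
t=L([(307.3,205),(319.8,205),(314,183),(314,215.5)],.039);print("thumb",t)
c=(np.array(t[0])+t[1])/2
print("thumb mid world",wor([(8,c[1])]), "TCP now",o["position"],"deg",np.degrees(np.arctan2(*EY)))
# feet from wrist & felt
h=cv2.cvtColor(p,cv2.COLOR_RGB2HSV);P=heights("wrist",d,o)
q=P[280:370,45:115].reshape(-1,3);q=q[(q[:,2]>.055)&(q[:,2]<.07)];print("tenon top",np.median(q,0),len(q),q[:,:2].min(0),q[:,:2].max(0))
E
```

```text
faces [[-45.2, 113.9], [-45.2, 89.3]] outer [[-45.3, 131.2], [-45.1, 73.1]]
tips [[-67.5, 123.5], [-67.0, 81.6]]
thumb [[5.4, 22.7], [5.3, 10.2], [27.6, 16.0], [-5.4, 16.0]]
thumb mid world [[ 534.8 -120.9]] TCP now [ 0.53043377 -0.12348307  0.25916727] deg 8.424240091249173
tenon top [0.41742399 0.23858569 0.06246021] 206 [0.40404632 0.23006079] [0.42774254 0.25361553]
```

```bash
python3 -m crank '[[[3,0.25,0.3,-4,0,0,0],[3,0,0,-4,0,0,0],[3,0,0,-4,0,0,0],[3,0,0,-4,0,0,0],[3,0,0,-4,0,0,0],[3,0,0,0,0,0,0],[3,0,0,0,0,0,0],[3,0,0,-1,0,0,0],[3,0,0,-1,0,0,0],[3,0,0,-1,0,0,0],[3,0,0,-1,0,0,0],[3,0,0,0,0,0,0],[3,0,0,0,0,0,0]]]' 20
python3 - <<'E'
from h import *
o=manip.get_obs();print(loc(o["position"]),o["position"],o["ft_force"])
p,d=eyes.camera("wrist");np.savez("pics/w2.npz",p=p,d=d,position=o["position"],ee_rot=o["ee_rot"]);cv2.imwrite("pics/w2.png",p[100:480,120:520,::-1])
E
```

```text
clock: 3.9
position: [0.5337, -0.1192, 0.0195]
ee_rot: [0.997, -0.073, 0.0, 0.0]
ft_force: [0.1, -0.4, -0.0]
grip_width: 0.353
grasp_force: 0.0
[[ 6.6 18. ]] [ 0.53366369 -0.11919647  0.01945017] [ 0.05187316 -0.43667642 -0.01769301]
```

View pics/w2.png

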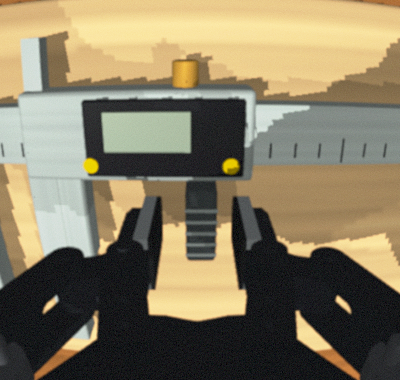

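The thumb rest at crop (200,220) is centred between the fingers, with a gap on both sides. I'll push it open gently.

```bash
python3 -m crank '[[[3,-0.03,-0.2,0,0,0,0],[3,-0.03,-0.2,0,0,0,0],[3,-0.03,-0.2,0,0,0,0],[3,-0.03,-0.2,0,0,0,0],[3,-0.03,-0.2,0,0,0,0],[3,-0.03,-0.2,0,0,0,0],[3,-0.03,-0.2,0,0,0,0],[3,-0.03,-0.2,0,0,0,0],[3,-0.03,-0.2,0,0,0,0]]]'
python3 -m crank '[[[3,-0.03,-0.2,0,0,0,0],[3,-0.04,-0.3,0,0,0,0],[3,-0.045,-0.3,0,0,0,0],[3,-0.045,-0.3,0,0,0,0],[3,-0.045,-0.3,0,0,0,0],[3,-0.045,-0.3,0,0,0,0],[3,-0.045,-0.3,0,0,0,0],[3,-0.045,-0.3,0,0,0,0],[3,-0.045,-0.3,0,0,0,0],[3,-0.045,-0.3,0,0,0,0],[3,-0.045,-0.3,0,0,0,0],[3,-0.045,-0.3,0,0,0,0],[3,-0.045,-0.3,0,0,0,0],[3,-0.045,-0.3,0,0,0,0],[3,-0.045,-0.3,0,0,0,0],[3,-0.045,-0.3,0,0,0,0],[3,-0.03,-0.2,0,0,0,0],[3,-0.015,-0.1,0,0,0,0]]]'
```

```text
clock: 5.08
position: [0.5309, -0.1372, 0.0194]
ee_rot: [0.997, -0.073, 0.0, -0.0]
ft_force: [0.7, 1.9, -0.6]
grip_width: 0.355
grasp_force: 1.5
clock: 7.32
position: [0.5234, -0.1874, 0.0194]
ee_rot: [0.997, -0.073, 0.0, 0.0]
ft_force: [2.6, 2.8, -0.8]
grip_width: 0.355
grasp_force: 1.5
```

```bash
python3 -m crank '[[[3,0.03,0.2,0,0,0,0],[3,0.04,0.3,0,0,0,0],[3,0.06,0.4,0,0,0,0],[3,0,0,0,0,0,0],[3,0,0,2,0,0,0],[4,0,0,4,0,0,0],[5,0,0,4,0,0,0],[5,0,0,4,0,0,0],[5,0,0,4,0,0,0],[5,0,0,0,0,0,0],[5,0,0,0,0,0,0]]]'
python3 - <<'E'
from h import *
o=manip.get_obs()
p,d=eyes.camera("wrist");np.savez("pics/w3.npz",p=p,d=d,position=o["position"],ee_rot=o["ee_rot"]);cv2.imwrite("pics/w3.png",p[...,::-1])
E
python3 -m crank '[[[5,-1.1,4.2,0,0,0,0],[5,-1.1,4.2,0,0,0,0],[5,-1.1,4.2,0,0,0,0],[5,-1.1,4.2,0,0,0,0],[5,-1.1,4.2,0,0,0,0],[5,-1.1,4.2,0,0,0,0],[5,-1.1,4.2,0,0,0,0],[5,-1.1,4.2,0,0,0,0],[5,-1.1,4.2,0,0,0,0],[5,-1.1,4.2,0,0,0,0],[5,0,0,0,0,0,0],[5,0,0,0,0,0,0],[5,0,0,0,0,0,0]]]'
python3 - <<'E'
from h import *
o=manip.get_obs()
p,d=eyes.camera("wrist");np.savez("pics/w4.npz",p=p,d=d,position=o["position"],ee_rot=o["ee_rot"]);cv2.imwrite("pics/w4.png",p[...,::-1])
P=heights("wrist",d,o);q=P.reshape(-1,3);q=q[(q[:,2]>.056)&(q[:,2]<.066)&(np.hypot(q[:,0]-.416,q[:,1]-.24)<.05)]
print("tenon top",np.median(q,0),len(q),np.percentile(q,[1,99],axis=0)[:,:2])
q=P.reshape(-1,3);q=q[(q[:,2]>.033)&(q[:,2]<.039)&(np.hypot(q[:,0]-.416,q[:,1]-.24)<.04)];r=cv2.minEnclosingCircle(q[:,:2].astype(np.float32));print("shoulder",r,len(q))
E
```

```text
clock: 8.7
position: [0.5245, -0.1783, 0.1999]
ee_rot: [0.997, -0.073, 0.0, 0.0]
ft_force: [-0.4, -0.0, -0.3]
grip_width: 0.587
grasp_force: 0.0
clock: 10.38
position: [0.415, 0.2405, 0.199]
ee_rot: [0.997, -0.074, -0.0, 0.0]
ft_force: [-0.2, 0.2, 0.7]
grip_width: 0.584
grasp_force: 0.0
tenon top [0.41666326 0.24264938 0.06246643] 718 [[0.40462747 0.23183939]
 [0.42703971 0.25380158]]
shoulder ((0.41578957438468933, 0.24258771538734436), 0.024826770648360252) 1434
```

View pics/w4.png

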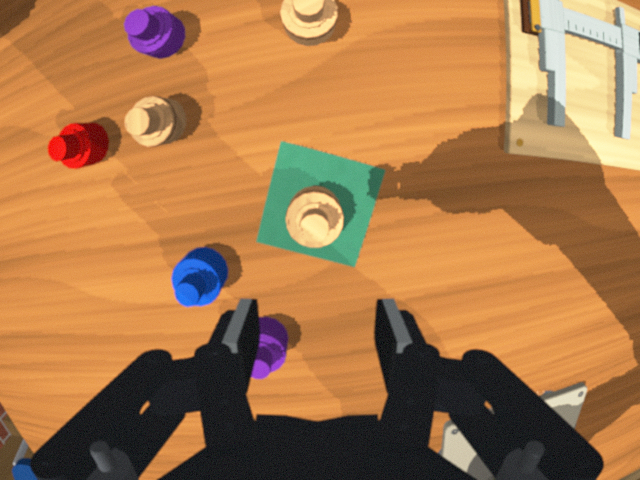

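View pics/w3.png

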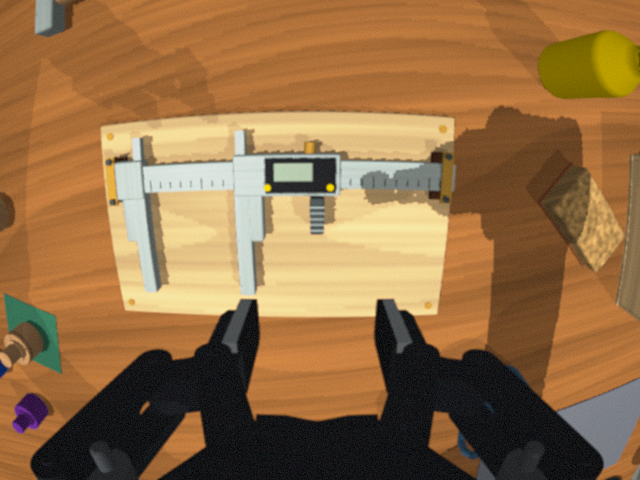

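The foot on the felt is at (315,220), centred between the fingers in column, and w3 shows the jaws well open. Its shoulder gives a diameter of about 49.5 mm, which is plausible. Now I'll descend and grasp the tenon.

```bash
python3 -m crank '[[[5,0.1,0.2,-3.5,0,0,0],[5,0,0,-3.5,0,0,0],[5,0,0,-3.5,0,0,0],[5,0,0,-3.5,0,0,0],[5,0,0,-1,0,0,0],[5,0,0,-0.9,0,0,0],[5,0,0,0,0,0,0],[5,0,0,0,0,0,0],[0,0,0,0,0,0,0],[0,0,0,0,0,0,0],[0,0,0,0,0,0,0],[0,0,0,0,0,0,0],[0,0,0,0,0,0,0],[0,0,0,0,0,0,0]]]' 25
python3 - <<'E'
from h import *
p,d,o=load("pics/w3.npz")
L=lambda uv,z:loc(onz("wrist",uv,z,o)).tolist()
h=cv2.cvtColor(p,cv2.COLOR_RGB2HSV)[...,1]
for r in(250,270):
    u=np.flatnonzero(h[r,130:270]<50)+130;e=[u[0]]+[x for a,b in zip(u,u[1:]) if b-a>5 for x in(a,b)]+[u[-1]];print(r,e,L([(x,r) for x in e],.03))
print(wor([(-17,84)]))
E
```

```text
clock: 12.18
position: [0.416, 0.2439, 0.0407]
ee_rot: [0.997, -0.073, 0.0, -0.0]
ft_force: [-1.3, -1.0, 5.8]
grip_width: 0.27
grasp_force: 25.7
250 [np.int64(139), np.int64(155), np.int64(237), np.int64(253)] [[-23.4, 129.7], [-23.3, 112.0], [-22.8, 30.2], [-22.7, 15.4]]
270 [np.int64(142), np.int64(158), np.int64(239), np.int64(254)] [[-44.1, 129.8], [-43.7, 111.8], [-42.2, 29.7], [-42.1, 15.6]]
[[520.  -50.4]]
```

```bash
python3 -m crank '[[[0,0,0,1,0,0,0],[0,0,0,2,0,0,0],[0,0,0,2.5,0,0,0],[0,0,0,2.5,0,0,0],[0,1.04,-2.95,0,0,0,0],[0,1.04,-2.95,0,0,0,0],[0,1.04,-2.95,0,0,0,0],[0,1.04,-2.95,0,0,0,0],[0,1.04,-2.95,0,0,0,0],[0,1.04,-2.95,0,0,0,0],[0,1.04,-2.95,0,0,0,0],[0,1.04,-2.95,0,0,0,0],[0,1.04,-2.95,0,0,0,0],[0,1.04,-2.95,0,0,0,0],[0,0,0,0,0,0,0],[0,0,0,0,0,0,0],[0,0,0,0,0,0,0]]]'
python3 - <<'E'
from h import *
o=manip.get_obs();print(loc(o["position"]),o["position"],o["ft_force"])
p,d=eyes.camera("wrist");np.savez("pics/w5.npz",p=p,d=d,position=o["position"],ee_rot=o["ee_rot"]);cv2.imwrite("pics/w5.png",p[...,::-1])
E
```

```text
clock: 14.3
position: [0.5195, -0.0501, 0.1205]
ee_rot: [0.997, -0.072, 0.0, -0.0]
ft_force: [0.3, -0.1, -0.4]
grip_width: 0.268
grasp_force: 25.3
[[-17.6  84.3]] [ 0.51946761 -0.05006902  0.12052257] [ 0.30251951 -0.07021992 -0.41455514]
```

View pics/w5.png

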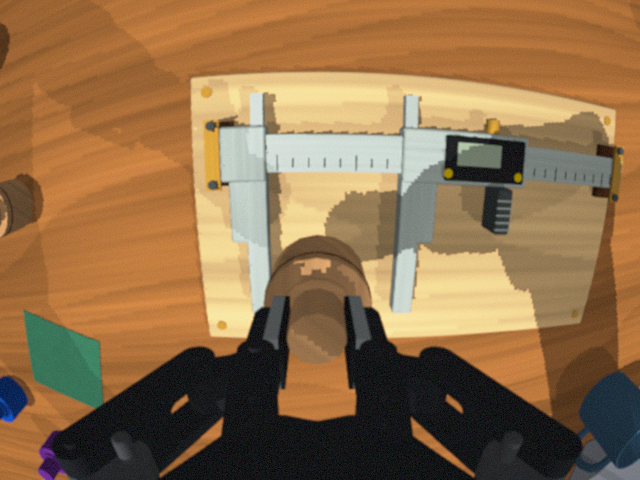

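The foot hangs upright in the fingers at (318,290). The fixed jaw's face is at about column 268 and the moving jaw's at about 396. I'll check the clearance.

```bash
python3 - <<'E'
from h import *
p,d,o=load("pics/w5.npz")
h=cv2.cvtColor(p,cv2.COLOR_RGB2HSV)[...,1].astype(int)
for r in(215,235):
    print(h[r,255:285].tolist(),h[r,385:405].tolist())
    print(loc(onz("wrist",[(268,r),(396,r)],.03,o)))
E
```

```text
[16, 13, 15, 21, 14, 14, 13, 17, 14, 14, 11, 16, 12, 23, 51, 92, 109, 110, 108, 100, 114, 109, 116, 106, 110, 109, 105, 106, 107, 105] [109, 104, 113, 111, 110, 104, 108, 105, 112, 103, 80, 29, 7, 9, 16, 20, 16, 23, 10, 15]
[[  4.4 116. ]
 [  4.9  32.4]]
[18, 15, 15, 15, 15, 13, 16, 16, 16, 16, 13, 15, 19, 21, 30, 93, 106, 107, 103, 111, 109, 108, 112, 108, 109, 111, 109, 100, 100, 98] [113, 119, 108, 110, 107, 110, 105, 113, 92, 57, 13, 7, 16, 17, 22, 14, 14, 17, 21, 10]
[[ -9.1 116.5]
 [ -8.8  31.6]]
```

```bash
python3 -m crank '[[[0,0,0,-2,0,0,0],[0,0,0,-2,0,0,0],[0,0,0,-1.5,0,0,0],[0,0,0,-0.7,0,0,0],[0,0,0,-0.3,0,0,0],[0,0,0,0,0,0,0],[0,0,0,-0.1,0,0,0],[0,0,0,0,0,0,0]]]'
```

```text
clock: 15.35
position: [0.5198, -0.0513, 0.0546]
ee_rot: [0.997, -0.073, 0.0, 0.0]
ft_force: [-0.2, -1.1, -0.3]
grip_width: 0.27
grasp_force: 25.3
```

```bash
python3 -m crank '[[[0,0,0,-0.1,0,0,0],[0,0,0,0,0,0,0]]]'
```

```text
clock: 15.6
position: [0.5196, -0.0513, 0.0533]
ee_rot: [0.997, -0.073, -0.0, 0.0]
ft_force: [-0.7, -0.4, -0.6]
grip_width: 0.267
grasp_force: 25.3
```

```bash
python3 -m crank '[[[0,0,0,-0.05,0,0,0],[0,0,0,0,0,0,0]]]'; python3 -m crank '[[[0,0,0,-0.05,0,0,0],[0,0,0,0,0,0,0]]]'
```

```text
clock: 15.85
position: [0.5197, -0.0512, 0.0529]
ee_rot: [0.997, -0.073, 0.0, 0.0]
ft_force: [-0.0, 0.7, -1.0]
grip_width: 0.271
grasp_force: 25.4
clock: 16.1
position: [0.5199, -0.0514, 0.0527]
ee_rot: [0.997, -0.073, 0.0, 0.0]
ft_force: [-1.5, 0.1, 4.9]
grip_width: 0.265
grasp_force: 25.8
```

The foot is seated: contact came at z = 52.7 mm, where it was expected. I'll release and rise.

```bash
python3 -m crank '[[[2.8,0,0,0,0,0,0],[3.5,0,0,0,0,0,0],[4.5,0,0,0,0,0,0],[4.5,0,0,0,0,0,0],[4.5,0,0,0,0,0,0],[4.5,0,0,1,0,0,0],[4.5,0,0,2,0,0,0],[4.5,0,0,4,0,0,0],[4.5,0,0,4,0,0,0],[4.5,0,0,4,0,0,0],[3,0,0,0,0,0,0],[3,0,0,0,0,0,0],[3,0,0,0,0,0,0]]]' 20
python3 - <<'E'
from h import *
o=manip.get_obs();print(loc(o["position"]))
p,d=eyes.camera("wrist");np.savez("pics/w6.npz",p=p,d=d,position=o["position"],ee_rot=o["ee_rot"]);cv2.imwrite("pics/w6.png",p[...,::-1])
P=heights("wrist",d,o).reshape(-1,3)
for a,b,R_ in((.045,.051,.035),(.068,.079,.03)):
    q=P[(P[:,2]>a)&(P[:,2]<b)&(np.hypot(P[:,0]-.52,P[:,1]+.0514)<R_)];c,r=cv2.minEnclosingCircle(q[:,:2].astype(np.float32));print(loc(np.array(c)),r,np.median(q[:,2]),len(q))
E
```

```text
clock: 17.73
position: [0.519, -0.0512, 0.2013]
ee_rot: [0.997, -0.073, -0.001, -0.0]
ft_force: [0.1, 0.2, -0.5]
grip_width: 0.354
grasp_force: 0.0
[[-17.8  83.1]]
[[-16.9  82.8]] 0.024861423298716545 0.04856949881196346 1498
[[-17.   82.4]] 0.01205464731901884 0.07440424918769617 762
```

View pics/w6.png

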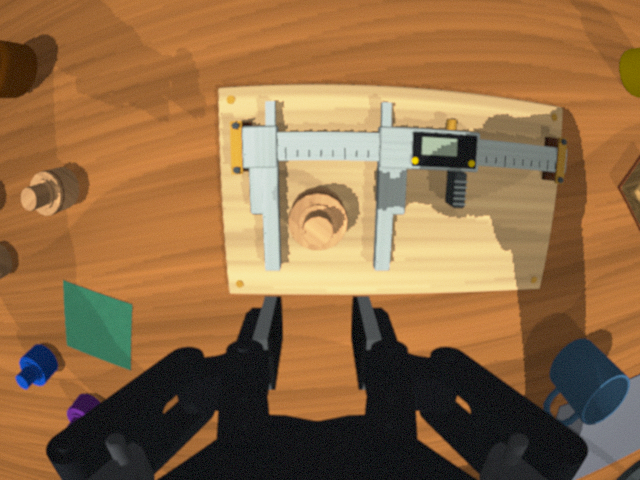

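The foot stands upright at (318,225) between the open jaws, clear of both, and the felt is bare. I'll go back astride the thumb rest.

```bash
python3 -m crank '[[[3,0.1,-3.2,0,0,0,0],[3,0.1,-3.2,0,0,0,0],[3,0.15,-3.2,0,0,0,0],[3,0.15,-3.1,0,0,0,0],[3,0,0,-4,0,0,0],[3,0,0,-4,0,0,0],[3,0,0,-4,0,0,0],[3,0,0,-2,0,0,0],[3,0,0,0,0,0,0],[3,0,0,-1.2,0,0,0],[3,0,0,-1,0,0,0],[3,0,0,-1,0,0,0],[3,0,0,-1,0,0,0],[3,0,0,0,0,0,0],[3,0,0,0,0,0,0]]]' 
python3 - <<'E'
from h import *
o=manip.get_obs();print(loc(o["position"]))
p,d=eyes.camera("wrist");np.savez("pics/w7.npz",p=p,d=d,position=o["position"],ee_rot=o["ee_rot"]);cv2.imwrite("pics/w7.png",p[100:480,120:520,::-1])
E
```

```text
clock: 19.65
position: [0.5249, -0.1782, 0.0205]
ee_rot: [0.997, -0.073, 0.0, 0.0]
ft_force: [-0.3, -0.8, -0.2]
grip_width: 0.355
grasp_force: 0.0
[[  6.6 -41.7]]
```

View pics/w7.png

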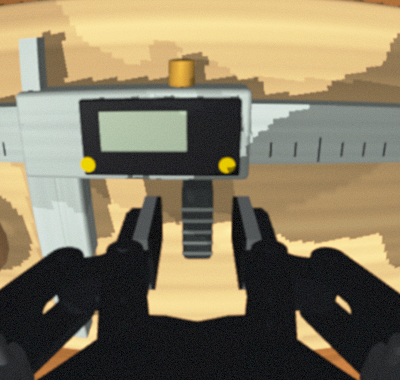

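The thumb rest at crop (197,218) is centred between the fingers again. I'll slide it towards the foot, slowing near contact.

```bash
python3 -m crank '[[[3,0.03,0.2,0,0,0,0],[3,0.03,0.2,0,0,0,0],[3,0.03,0.2,0,0,0,0],[3,0.03,0.2,0,0,0,0],[3,0.03,0.2,0,0,0,0],[3,0.03,0.2,0,0,0,0],[3,0.03,0.2,0,0,0,0],[3,0.03,0.2,0,0,0,0],[3,0.03,0.2,0,0,0,0],[3,0.03,0.2,0,0,0,0],[3,0.03,0.2,0,0,0,0],[3,0.03,0.2,0,0,0,0],[3,0.03,0.2,0,0,0,0],[3,0.03,0.2,0,0,0,0]]]' ;  python3 -m crank '[[[3,0.015,0.1,0,0,0,0],[3,0.015,0.1,0,0,0,0],[3,0.015,0.1,0,0,0,0],[3,0.015,0.1,0,0,0,0],[3,0.015,0.1,0,0,0,0],[3,0.015,0.1,0,0,0,0],[3,0.015,0.1,0,0,0,0],[3,0.015,0.1,0,0,0,0]]]'
python3 - <<'E'
from h import *
o=manip.get_obs();print(loc(o["position"]))
p,d=eyes.camera("wrist");np.savez("pics/w8.npz",p=p,d=d,position=o["position"],ee_rot=o["ee_rot"]);cv2.imwrite("pics/w8.png",p[...,::-1])
E
```

```text
clock: 21.45
position: [0.5288, -0.1501, 0.0203]
ee_rot: [0.997, -0.073, -0.0, 0.0]
ft_force: [-1.2, -2.8, 1.2]
grip_width: 0.351
grasp_force: 1.5
clock: 22.45
position: [0.53, -0.1422, 0.0203]
ee_rot: [0.997, -0.073, -0.0, 0.0]
ft_force: [-3.4, -3.0, 1.3]
grip_width: 0.351
grasp_force: 1.7
[[ 6.4 -5.3]]
```

View pics/w8.png

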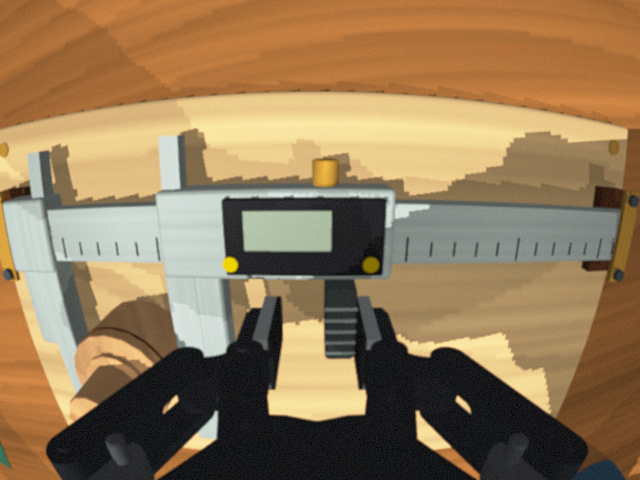

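The right finger is pushing the thumb rest, and the foot at (120,360) is near or touching the moving jaw. The slide force is about 3.5 N. Next come small steps, watching the force.

```bash
python3 -m crank '[[[3,0.015,0.1,0,0,0,0],[3,0.015,0.1,0,0,0,0],[3,0.015,0.1,0,0,0,0],[3,0.015,0.1,0,0,0,0]]]'; python3 -m crank '[[[3,0.007,0.05,0,0,0,0]]]' | grep -E "pos|ft|grasp"
```

```text
clock: 23.0
position: [0.5306, -0.1382, 0.0203]
ee_rot: [0.997, -0.073, -0.0, 0.0]
ft_force: [-2.5, -1.9, 0.5]
grip_width: 0.349
grasp_force: 1.7
position: [0.5307, -0.1377, 0.0203]
ft_force: [-3.1, -3.0, 1.3]
grasp_force: 1.7
```

```bash
for i in 1; do python3 -m crank '[[[3,0.007,0.05,0,0,0,0]]]' | grep -E "pos|ft|grasp"; python3 -m crank '[[[3,0.007,0.05,0,0,0,0]]]' | grep -E "pos|ft|grasp"; done
```

```text
position: [0.5308, -0.1372, 0.0203]
ft_force: [-3.7, -2.9, 0.7]
grasp_force: 1.7
position: [0.5308, -0.1367, 0.0203]
ft_force: [-2.0, -2.6, 0.3]
grasp_force: 1.7
```

```bash
python3 -m crank '[[[3,0.007,0.05,0,0,0,0]]]' | grep -E "pos|ft|grasp"; python3 -m crank '[[[3,0.007,0.05,0,0,0,0]]]' | grep -E "pos|ft|grasp"
```

```text
position: [0.5309, -0.1362, 0.0203]
ft_force: [-2.7, -2.2, 0.9]
grasp_force: 1.7
position: [0.531, -0.1357, 0.0203]
ft_force: [-3.7, -2.2, 1.0]
grasp_force: 1.7
```

```bash
python3 -m crank '[[[3,0.004,0.03,0,0,0,0]]]' | grep -E "pos|ft|grasp"; python3 -m crank '[[[3,0.004,0.03,0,0,0,0]]]' | grep -E "pos|ft|grasp"
```

```text
position: [0.5311, -0.1354, 0.0203]
ft_force: [-2.8, -3.3, 1.3]
grasp_force: 1.6
position: [0.5311, -0.1351, 0.0203]
ft_force: [-2.3, -3.4, 1.0]
grasp_force: 1.6
```

```bash
for i in 1 2; do python3 -m crank '[[[3,0.004,0.03,0,0,0,0]]]' | grep -E "pos|ft|grasp"; done
```

```text
position: [0.5311, -0.1348, 0.0203]
ft_force: [-2.2, -2.6, 0.6]
grasp_force: 1.6
position: [0.5312, -0.1345, 0.0203]
ft_force: [-3.1, -3.3, 0.8]
grasp_force: 1.6
```

```bash
for i in 1 2; do python3 -m crank '[[[3,0.004,0.03,0,0,0,0]]]' | grep -E "pos|ft|grasp"; done
```

```text
position: [0.5312, -0.1342, 0.0203]
ft_force: [-2.7, -2.9, 0.4]
grasp_force: 1.6
position: [0.5313, -0.1339, 0.0203]
ft_force: [-2.3, -3.0, 0.8]
grasp_force: 1.6
```

```bash
python3 - <<'E'
from h import *
o=manip.get_obs();print(loc(o["position"]))
p,d=eyes.camera("wrist");np.savez("pics/w9.npz",p=p,d=d,position=o["position"],ee_rot=o["ee_rot"]);cv2.imwrite("pics/w9.png",p[120:420,:360,::-1])
h=cv2.cvtColor(p,cv2.COLOR_RGB2HSV)[...,1].astype(int)
for r in(290,300):
    u=np.flatnonzero(h[r,30:200]<50)+30;e=[x for a,b in zip(u,u[1:]) if b-a>8 for x in(a,b)];print(e,loc(onz("wrist",[(x,r) for x in e],.03,o)).tolist())
E
```

```text
[[6.4 3.1]]
[np.int64(88), np.int64(168)] [[18.6, 107.8], [20.6, 65.4]]
[np.int64(91), np.int64(168)] [[13.5, 107.4], [15.9, 66.2]]
```

View pics/w9.png

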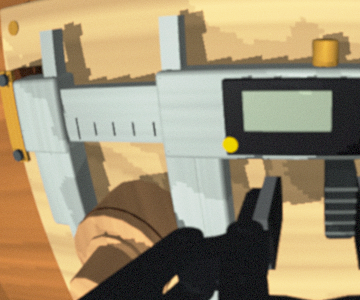

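I've now viewed 12 pictures, over the limit of 10, so from here I go by numbers only. w9 shows the foot between the jaws with the closing nearly done. The contact will be stiff, so I'll use 0.1 mm steps.

```bash
python3 -m crank '[[[3,0.0015,0.01,0,0,0,0]]]' | grep -E "pos|ft|grasp"; python3 -m crank '[[[3,0.0015,0.01,0,0,0,0]]]' | grep -E "pos|ft|grasp"; python3 -m crank '[[[3,0.0015,0.01,0,0,0,0]]]' | grep -E "ft|grasp";python3 -m crank '[[[3,0.0015,0.01,0,0,0,0]]]' | grep -E "ft|grasp"
```

```text
position: [0.5313, -0.1338, 0.0204]
ft_force: [-2.5, -3.2, 0.7]
grasp_force: 1.6
position: [0.5313, -0.1337, 0.0203]
ft_force: [-3.1, -3.1, 0.5]
grasp_force: 1.6
ft_force: [-2.0, -2.3, -0.3]
grasp_force: 1.6
ft_force: [-1.7, -3.1, 0.2]
grasp_force: 1.6
```

```bash
python3 -m crank '[[[3,0.0015,0.01,0,0,0,0],[3,0.0015,0.01,0,0,0,0]]]' | grep -E "pos|ft|grasp"; python3 -m crank '[[[3,0.0015,0.01,0,0,0,0],[3,0.0015,0.01,0,0,0,0]]]' | grep -E "pos|ft|grasp"; python3 -m crank '[[[3,0.0015,0.01,0,0,0,0],[3,0.0015,0.01,0,0,0,0]]]' | grep -E "ft|grasp"
```

```text
position: [0.5314, -0.1333, 0.0204]
ft_force: [-1.8, -3.8, 1.6]
grasp_force: 1.6
position: [0.5314, -0.1331, 0.0203]
ft_force: [-2.9, -3.1, 0.1]
grasp_force: 1.6
ft_force: [-2.9, -3.2, -0.1]
grasp_force: 1.6
```

```bash
ok(){ tee -a log | grep -E "pos|ft|grasp" | tee /dev/stderr | grep -q "grasp_force: 1\.[0-7]"; }
python3 -m crank '[[[3,0.0015,0.01,0,0,0,0],[3,0.0015,0.01,0,0,0,0]]]' | ok && python3 -m crank '[[[3,0.0015,0.01,0,0,0,0],[3,0.0015,0.01,0,0,0,0]]]' | ok && python3 -m crank '[[[3,0.0015,0.01,0,0,0,0],[3,0.0015,0.01,0,0,0,0]]]' | ok && python3 -m crank '[[[3,0.0015,0.01,0,0,0,0],[3,0.0015,0.01,0,0,0,0]]]' | ok && python3 -m crank '[[[3,0.0015,0.01,0,0,0,0],[3,0.0015,0.01,0,0,0,0]]]' | ok
```

```text
position: [0.5315, -0.1326, 0.0203]
ft_force: [-2.3, -4.1, 0.2]
grasp_force: 1.9
```

The force is rising. I'll take single 0.1 mm steps.

```bash
python3 -m crank '[[[3,0,0,0,0,0,0]]]' | grep -E "pos|ft|grasp"; python3 -m crank '[[[3,0.0015,0.01,0,0,0,0]]]' | grep -E "pos|ft|grasp"
```

```text
position: [0.5315, -0.1327, 0.0203]
ft_force: [-4.0, -2.8, -0.2]
grasp_force: 1.9
position: [0.5315, -0.1326, 0.0203]
ft_force: [-2.3, -4.3, 1.4]
grasp_force: 2.2
```

```bash
python3 -m crank '[[[3,0.0015,0.01,0,0,0,0],[3,0.0015,0.01,0,0,0,0]]]' | grep -E "pos|ft|grasp"; python3 -m crank '[[[3,0.0015,0.01,0,0,0,0]]]' | grep -E "pos|ft|grasp"
```

```text
position: [0.5315, -0.1325, 0.0203]
ft_force: [-2.8, -4.0, -0.1]
grasp_force: 2.6
position: [0.5315, -0.1325, 0.0204]
ft_force: [-3.0, -5.8, 0.2]
grasp_force: 2.7
```

```bash
python3 -m crank '[[[3,0.0015,0.01,0,0,0,0],[3,0.0015,0.01,0,0,0,0]]]' | grep -E "pos|ft|grasp"; python3 -m crank '[[[3,0,0,0,0,0,0],[3,0,0,0,0,0,0],[3,0,0,0,0,0,0]]]' | grep -E "pos|ft|grasp"; python3 - <<'E'
from h import *
print(np.mean([manip.get_obs()["ft_force"] for _ in range(3)],0))
E
```

```text
position: [0.5315, -0.1325, 0.0204]
ft_force: [-3.0, -5.5, 0.3]
grasp_force: 3.0
position: [0.5315, -0.1325, 0.0203]
ft_force: [-1.9, -5.4, 1.5]
grasp_force: 2.9
[-1.94075029 -5.39821562  1.54859299]
```

```bash
python3 -m crank '[[[3,0.0015,0.01,0,0,0,0],[3,0.0015,0.01,0,0,0,0],[3,0,0,0,0,0,0],[3,0,0,0,0,0,0],[3,0,0,0,0,0,0],[3,0,0,0,0,0,0]]]' | grep -E "pos|ft|grasp"
```

```text
position: [0.5315, -0.1325, 0.0204]
ft_force: [-2.7, -5.6, 1.2]
grasp_force: 3.1
```

Both jaws bear with about 3 N (5.9 N push minus 3 N slide friction). I'll back off gently and rise clear.

```bash
python3 -m crank '[[[3,-0.004,-0.03,0,0,0,0],[3,-0.004,-0.03,0,0,0,0],[3,-0.004,-0.03,0,0,0,0],[3,-0.015,-0.1,0,0,0,0],[3,-0.03,-0.2,0,0,0,0],[3,-0.03,-0.2,0,0,0,0],[3,-0.03,-0.2,0,0,0,0],[3,-0.01,-0.1,0,0,0,0],[3,0,0,0,0,0,0],[3,0,0,1,0,0,0],[3,0,0,2,0,0,0],[3,0,0,3,0,0,0],[3,0,0,4,0,0,0],[3,0,0,4,0,0,0],[3,0,0,4,0,0,0],[3,0,0,0,0,0,0],[3,0,0,0,0,0,0]]]'
python3 - <<'E'
from h import *
o=manip.get_obs();print(loc(o["position"]))
p,d=eyes.camera("wrist");np.savez("pics/w10.npz",p=p,d=d,position=o["position"],ee_rot=o["ee_rot"])
P=heights("wrist",d,o).reshape(-1,3);L=loc(P)
for a,b,R_ in((.045,.051,32),(.068,.079,25)):
    m=(P[:,2]>a)&(P[:,2]<b)&(np.hypot(L[:,0]+17,L[:,1]-90)<R_);c,r=cv2.minEnclosingCircle(P[m,:2].astype(np.float32));print(loc(np.array(c)),r,np.median(P[m,2]),m.sum())
h=cv2.cvtColor(p,cv2.COLOR_RGB2HSV)[...,1].astype(int)
v,u=np.mgrid[:480,:640];Q=loc(onz("wrist",np.c_[u.ravel(),v.ravel()],.03,o)).reshape(480,640,2)
for x in(18,10,-50,-60):
    m=abs(Q[...,0]-x)<.8;y=Q[...,1][m];s=h[m];k=(y>40)&(y<140)
    yy=np.sort(y[k&(s<50)]);g=np.diff(yy);i=np.flatnonzero(g>4);print(x,[(yy[j],yy[j+1]) for j in i])
E
```

```text
clock: 30.3
position: [0.5301, -0.1405, 0.2007]
ee_rot: [0.997, -0.073, 0.0, 0.0]
ft_force: [-0.3, 0.9, -0.6]
grip_width: 0.355
grasp_force: 0.0
[[ 6.2 -3.6]]
[[-17.1  92.1]] 0.024963678792119026 0.048700854268028226 1177
[[-17.1  92.2]] 0.012438342906534672 0.07454139605130106 667
18 [(np.float64(67.1), np.float64(113.0))]
10 [(np.float64(67.6), np.float64(113.7))]
-50 [(np.float64(66.8), np.float64(113.2))]
-60 [(np.float64(67.5), np.float64(114.4))]
```

The gap measures about 47 mm, with the foot upright between both jaws, the jaw square and the gripper clear. I'm handing it in.

```bash
python3 -c "
from workcell import job;print(job.hand_in())"
```

```text
the job is handed in; nothing more can be done
None
```

The job is handed in: the foot from the felt stands upright between the caliper jaws, which are closed on it at about 47 mm and let go, but I viewed 12 pictures against the limit of 10, and no pass or fail came back.

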